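# Load a mill roll into the run-out gauge

## Robot

A 6-joint arm with a two-finger parallel gripper is mounted at the origin on a cart in front of the work surface, level with it; the furniture and walls round the work are solid. World frame = base frame: x ahead of the robot, y to its left, z up, the work surface at z = 0. Lengths are in m, angles in rad, forces in N, time in s.
With the tool pointing down it reaches from about 0.275 to 1 m from the base axis. Payload 8.4 kg.
Tool frame: the origin (TCP) lies between the finger pads; the fingertips stand 14 mm ahead of it and the grasp point (between the pads) lies 5 mm behind it; x points along the fingers, y is the direction in which the jaws open and shut, and the axes are right-handed (so a half turn about x gives the same grasp; the last joint's range is limited). The gripper opens to 85 mm and grips with 20 to 120 N. Pads are 22 mm wide; open, the fingers measure 114 mm over their backs; the gripper's body (76 mm by 85 mm) begins 54 mm behind the grasp point. The pads swing forward as they close: fully open they stand 13 mm farther back than shut.
Start: joints at [-1.234, 0.353, 1.633, -0, 1.155, -0.002], TCP at [0.208, -0.589, 0.245] pointing down, gripper open.
Joint ranges: [-2.63, 2.63], [-0.92, 2.1], [0.06, 2.66], [-1.3, 4.44], [0, 2.69], [-3.02, 3.02]. Speed limits (rad/s): [2.22, 2.22, 2.79, 3.14, 3.14, 3.14].

## Interface

Orientations are given as a unit quaternion [x, y, z, w].
In Python, from station import manip, jaws, solver, imaging, ticket, get_clock, get_qpos, get_qd, get_tau, get_ee_pos, get_eef_rot, get_wrist_force, get_torque, get_grip_width gives the robot as it stands. Calls block until the motion is done:
- manip.move_pose(position, orientation): joint-space move of the TCP to a pose.
- manip.movel(position, rotation=None, max_speed=0.15): straight line of the TCP; rotation=None keeps the orientation; max_speed is the mean speed in m/s.
- manip.set_joints(angles): joint-space move.
- jaws.gripper_to(opening): finger opening in m; the grip force is fixed at half the most; returns when the fingers have stopped.
- manip.dwell(seconds).
- solver.ik(position, orientation): joint angles nearest the present ones, or None.
- imaging.grab_frame(name): name is "scene" or "side" or "wrist"; returns (picture, depth): 400x640x3 uint8, red, green, blue; 400x640 float32, m along the optical axis (not along the pixel's ray), 0 where there is no reading.
- imaging.get_calibration(name): a dict with "fx", "fy", "cx", "cy" (pixels), "R" (3x3) and "t" (3): a world point X has camera coordinates R X + t; the wrist camera has in their place "T_tool_cam" (4x4, takes a point from camera to tool coordinates, whose origin is the TCP and whose axes are the tool frame's). Camera axes: x right, y down, z forward; pixel columns grow to the right and rows downward; lengths in m; the calibration is good to about 2 mm. The wrist camera is an equidistant fisheye: a pixel r from the principal point sees the ray r / f radians off the axis. A picture is of the moment at which its call begins: read the wrist's pose just before it. get_calibration takes no time and is no camera call.
A pose or a line that the arm cannot do raises manip.IKError and nothing moves.
- ticket.hand_in(): hands the job in, once; it reports no verdict.
Trained networks look in the newest picture that a camera, given by its name, has taken for a name from the list of things; names that differ only in an ending like _2 or _b are one class to them, and where a whole thing is asked for, a point or a joint stands for the part that bears it (a point fixed in the world has none). Each returns a list of dicts, best first, with "p" (0 to 1); they miss things now and then, are a little off and sometimes report something else, mostly with a low value. They report only what shows in the picture. A call takes as long as a camera call.
- imaging.cut_out(camera, target): "pixels" (400x640 bool, what is visible of it) and "position" ([row, column] in pixels, amid what is visible of it).
- imaging.pinpoint(camera, target): "position" ([row, column] in pixels: a listed point, or the origin of a listed thing).
Readings, each from a call of its own:
- get_clock(): time.
- get_qpos(): joint angles.
- get_qd(): joint speeds.
- get_tau(): joint torques, N m.
- get_ee_pos(): TCP position.
- get_eef_rot(): TCP orientation.
- get_wrist_force(): force on the tool from outside, world axes, zero at the start.
- get_torque(): the same for the moment, N m.
- get_grip_width(): finger opening in m.
Only numpy, scipy, OpenCV 4.12 (cv2) and the standard library are available. Lean on these libraries where they do the work, as an engineer would, in place of code of your own. Each camera call takes 0.05 s, during which the arm holds its last target. There are 200 camera calls.

## Task

Load the steel mill roll into the run-out gauge, pushing with the fingertips only and lifting nothing: push the keeper bolt by its upright black knob until it is fully drawn back off the ramp, then push the roll steadily up the ramp and over the crest until it sits fully home against the stop on its own, and then push the bolt fully across again behind it. Never fling the roll or let it roll back down the ramp to the lip at the bottom, and leave the other things on the bench where they are.

Things in the scene. Friction and masses are not known exactly. Their poses are not given: they have to be found in the camera images.
- stand: Run-out gauge stand, fixed to the bench: grey base plate 272 x 84 x 8 mm with an aluminium runway 58 mm wide between dark rails (5 mm thick, 6 mm above the runway), a stop plate and a dial gauge behind it. Origin at bench level in mid-width; x points up the ramp, y across towards the bolt, z up. A loading apron falls at 3 degrees from a lip (top z 0.023) at x -0.112 to the ramp's foot.
- ramp_foot (a point): Foot of the ramp, mid-width on the runway: stand x -0.055, z 0.014. From here the runway rises at 9 degrees to crest. Axes as the stand's.
- crest (a point): Top of the ramp, mid-width on the runway: stand x 0.045, z 0.030. Beyond it the runway falls at 10 degrees towards the stop. Axes as the stand's.
- stop_face (a point): Middle of the stop's upright face at the roll's centre height: stand x 0.077, z 0.048. The stop is a dark plate 68 mm wide, 10 mm thick, top at z 0.066. The gauge's plunger sticks 3 mm out of it on a soft spring (about 0.2 N) that the roll presses in. Behind it lies the dial, 45 mm across, 21 mm deep, top at z 0.071, reaching to stand x 0.155.
- roll: Polished steel roll, slippery: 40 mm in diameter, 54 mm long, a stub shaft 12 mm thick and 10 mm long at each end, 0.45 to 0.7 kg. Origin at its centre; its axis, its y, lies across the runway. It starts at rest in the valley at the ramp's foot (stand x -0.056, z 0.034) and rolls freely; left alone on the ramp it rolls back down. Fully home, it rests by its own weight on the falling seat and against the stop.
- seat (a point): Centre of the roll when it is fully home: stand x 0.057, y 0, z 0.048. Axes as the stand's.
- bolt (a joint): Keeper bolt, a level steel rod 10 mm thick sliding along the stand's y at stand x 0.029, z 0.046. In m: 0 = fully drawn back (tip at y 0.046, clear of the roll), 0.048 = fully across (tip at y -0.002, behind the roll in its seat); moving towards the stand's -y raises it. It starts across the ramp (0.035 to 0.048). End stops at both ends, friction about 1.5 N; it stays where it is left.
- knob (a point): Middle of the upright black knob on the bolt's outer end, 15 mm in diameter, from z 0.064 to 0.095 on an 8 mm neck; stand x 0.029, y = 0.116 minus the bolt's value. The bolt's guide block stands between it and the ramp: stand x 0.018 to 0.040, y 0.042 to 0.062, top at z 0.056, so a fingertip above that can push the knob either way.
- jar: Bystander: tall clear glass jar of biscuits with a dark screw lid, 90 mm across, 140 mm high, standing at the left end of the bench; origin: centre of its underside
- tea_box: Bystander: tea carton, 71 x 126 x 76 mm, at the left end of the bench; origin: centre of its underside
- mug: Bystander: white dotted mug, 82 mm across and 91 mm high, at the left end of the bench; origin: centre of its underside
- oil_can: Bystander: small grey screw-cap jar, 46 mm across, 72 mm high, at the back near the ultrasonic cleaner (a fixed grey box 0.18 m high right of the stand); origin: centre of its underside
- caliper: Bystander: dial caliper lying flat near the front edge, 60 x 200 x 15 mm, its long side along its y axis; origin: centre of its underside
- tweezers: Bystander: steel tweezers lying near the front edge, 14 x 126 x 9 mm, long along y; origin: centre of the underside
- brush: Bystander: brass bristle brush with a wooden handle lying just beside the ramp, 21 x 135 x 21 mm, long along y; origin: centre of the underside
- loupe: Bystander: folding loupe lying open beside the brush, 25 x 60 x 12 mm, long along y; origin: centre of the underside
- bottle: Bystander: brown bottle with a black cap, 44 mm across, 87 mm high, right of the ultrasonic cleaner; origin: centre of its underside
- flux_jar: Bystander: white screw-cap jar, 50 mm across, 51 mm high, right of the ultrasonic cleaner; origin: centre of its underside

How it is judged:
By the outcome, as a careful person would: the job done as asked, in the order asked, and still so for the second after the job is handed in, with the robot touching nothing.
It also fails if it takes over 54 s, if anything falls off the work surface, if the arm or the gripper's body presses on something with over 40 N, if the wrist force passes 120 N, or if a joint passes its speed limit or range.

## Working session

There is one attempt and no reset: what is moved stays moved. The work goes in short steps, each a Python script; the robot and the scene stay as the last script left them, time stands still between calls to the robot, and variables do not carry over. Pictures are saved under pics/ and viewed, about 8 in all and at most 12, crops included, and the job is handed in when it is done.

```bash
ls; mkdir -p pics; python3 - <<'E'
from station import *
import cv2,numpy as np
print(get_clock(),get_ee_pos(),get_eef_rot(),get_grip_width())
for n in("scene","side"):
    p,d=imaging.grab_frame(n); cv2.imwrite(f"pics/{n}0.png",p[:,:,::-1]); np.savez(f"{n}0.npz",p=p,d=d)
    c=imaging.get_calibration(n); R=np.array(c["R"]);t=np.array(c["t"]); print(n,"cam at",-R.T@t)
    for k in("ramp_foot","crest","stop_face","roll","seat","knob","stand","brush","loupe"):
        for m in imaging.pinpoint(n,k)[:2]:
            r,q=m["position"]; 
            z=d[int(round(r)),int(round(q))]
            X=R.T@(np.array([(q-c["cx"])/c["fx"]*z,(r-c["cy"])/c["fy"]*z,z])-t)
            # ray/plane at known height
            h={"ramp_foot":.014,"crest":.030,"stop_face":.048,"roll":.034,"seat":.048,"knob":.0795}.get(k,0)
            o=-R.T@t; v=R.T@np.array([(q-c["cx"])/c["fx"],(r-c["cy"])/c["fy"],1]); P=o+v*(h-o[2])/v[2]
            print(k,round(m["p"],2),np.round([r,q],1),"depth",np.round(X,4),"plane",np.round(P,4))
E
```

```text
pics
0.0 [ 0.20759209 -0.58903523  0.2445431 ] [-0.69691043 -0.11971276  0.69705609 -0.11873292] 0.08529086085082979
scene cam at [-0.54339388 -0.6184157   0.69417934]
ramp_foot 0.83 [214.2 325.1] depth [0.5652 0.0239 0.0331] plane [0.5972 0.0424 0.014 ]
crest 0.69 [210.2 292.7] depth [0.5165 0.1097 0.0464] plane [0.5434 0.1281 0.03  ]
roll 0.69 [207.7 321.3] depth [0.5601 0.0342 0.0549] plane [0.5962 0.0555 0.034 ]
seat 0.81 [203.2 284.1] depth [0.5805 0.1864 0.0245] plane [0.5411 0.1582 0.048 ]
knob 0.38 [200.5 283.1] depth [0.5637 0.1778 0.0433] plane [0.5021 0.1335 0.0795]
stand 0.62 [221.2 303.9] depth [0.5293 0.0783 0.011 ] plane [0.5465 0.0894 0.    ]
brush 0.49 [230.6 320. ] depth [0.5045 0.0062 0.0102] plane [0.5202 0.0155 0.    ]
loupe 0.61 [240.6 311.8] depth [0.4547 0.0042 0.002 ] plane [0.4575 0.006  0.    ]
side cam at [-0.49425251  0.1878884   0.92862727]
ramp_foot 0.72 [198.  306.5] depth [0.1554 0.1031 0.3795] plane [0.5878 0.0466 0.014 ]
ramp_foot 0.6 [208.2 288.8] depth [0.4909 0.1113 0.0652] plane [0.5493 0.1068 0.014 ]
crest 0.9 [201.3 274.9] depth [0.5704 0.1461 0.0297] plane [0.57   0.1461 0.03  ]
stop_face 0.61 [199.5 263.6] depth [0.5344 0.1797 0.0717] plane [0.5628 0.1795 0.048 ]
roll 0.42 [193.6 305.6] depth [0.1601 0.1039 0.3865] plane [0.5855 0.0494 0.034 ]
seat 0.74 [199.5 270.2] depth [0.5822 0.1594 0.029 ] plane [0.5594 0.16   0.048 ]
seat 0.66 [203.5 275.7] depth [0.5579 0.1447 0.0312] plane [0.5382 0.1455 0.048 ]
knob 0.55 [206.3 289. ] depth [0.4894 0.1105 0.0736] plane [0.4826 0.1111 0.0795]
knob 0.16 [202.2 178.1] depth [0.4955 0.4089 0.1278] plane [0.5552 0.4223 0.0795]
stand 0.93 [207.6 289. ] depth [0.4919 0.1106 0.0666] plane [0.568  0.1046 0.    ]
loupe 0.51 [203.2 271.6] depth [0.5592 0.1569 0.0331] plane [0.5981 0.1557 0.    ]
```

View images.

```bash
python3 - <<'E'
import cv2,numpy as np
a=cv2.imread("pics/scene0.png")[150:280,200:420]; b=cv2.imread("pics/side0.png")[140:270,180:400]
cv2.imwrite("pics/both0.png",np.vstack([cv2.resize(x,None,fx=2.3*1.0,fy=2.3,interpolation=cv2.INTER_CUBIC) for x in(a,b)]))
E
```

```text
(no output)
```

View pics/both0.png

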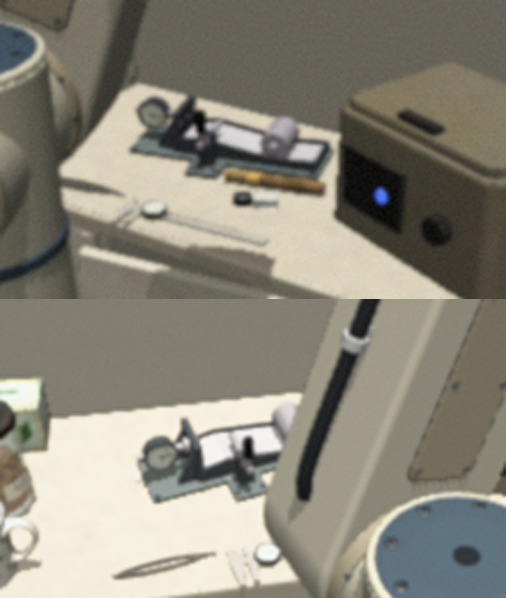

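```bash
cat > h.py <<'E'
from station import *
import cv2,numpy as np
from scipy.spatial.transform import Rotation as Ro
def quat(yaw,sgn=1,tilt=0):
    """tool x down, tool y along sgn*stand y"""
    u=np.array([np.cos(yaw),np.sin(yaw),0]);v=np.array([-u[1],u[0],0])*sgn
    x=np.array([0,0,-1.]); 
    R=Ro.from_matrix(np.c_[x,v,np.cross(x,v)])
    return (Ro.from_rotvec(tilt*np.array([-u[1],u[0],0]))*R).as_quat()
def wray(pose,c,r,q):
    p,R=pose; T=np.array(c["T_tool_cam"]); f=c["fx"]
    a=np.array([q-c["cx"],r-c["cy"]]); n=np.hypot(*a); th=n/f
    d=np.r_[np.sin(th)*a/max(n,1e-9),np.cos(th)]
    return R.apply(T[:3,3])+p, R.apply(T[:3,:3]@d), d
def wproj(pose,c,X):
    p,R=pose; T=np.array(c["T_tool_cam"])
    Xc=T[:3,:3].T@(R.inv().apply(np.asarray(X)-p)-T[:3,3]); n=np.hypot(Xc[0],Xc[1]); th=np.arctan2(n,Xc[2])
    return np.array([c["cy"]+c["fx"]*th*Xc[1]/n, c["cx"]+c["fx"]*th*Xc[0]/n])
def plane(o,v,h): return o+v*(h-o[2])/v[2]
E
python3 - <<'E'
from h import *
R=Ro.from_quat(get_eef_rot()); print(R.as_matrix().round(3))
c=imaging.get_calibration("wrist"); print(c)
p=np.array(get_ee_pos())
yaw=np.arctan2(.115,-.038)
for s in(1,-1): print(s,solver.ik([.53,.09,.30],quat(yaw,s)))
manip.movel([p[0],p[1],.33]); jaws.gripper_to(0)
s=min((1,-1),key=lambda s:abs(solver.ik([.53,.09,.30],quat(yaw,s))[5])); print("sgn",s)
manip.move_pose([.53,.09,.30],quat(yaw,s))
print(get_clock(),get_ee_pos(),get_wrist_force())
pose=(np.array(get_ee_pos()),Ro.from_quat(get_eef_rot()))
im,d=imaging.grab_frame("wrist"); cv2.imwrite("pics/w1.png",im[:,:,::-1]); np.savez("w1.npz",p=pose[0],q=pose[1].as_quat(),d=d,im=im)
H=dict(ramp_foot=.014,crest=.030,stop_face=.048,roll=.034,seat=.048,knob=.0795)
for k in("ramp_foot","crest","stop_face","roll","seat","knob","stand"):
    for m in imaging.pinpoint("wrist",k)[:2]:
        o,v,dc=wray(pose,c,*m["position"]); z=d[tuple(np.round(m["position"]).astype(int))]
        print(k,round(m["p"],2),np.round(m["position"],1),"plane",plane(o,v,H.get(k,0)).round(4),"depth",(o+v*z/dc[2]).round(4))
E
```

```text
[[-0.     0.332 -0.943]
 [ 0.    -0.943 -0.332]
 [-1.    -0.    -0.   ]]
{'fx': 309.70691628693146, 'fy': 309.70691628693146, 'cx': 321.1950951557825, 'cy': 200.33201658417428, 'T_tool_cam': array([[ 5.54970738e-04, -2.72594371e-01,  9.62128890e-01,
        -1.26812005e-01],
       [ 9.99999803e-01, -1.29404009e-04, -6.13478547e-04,
         5.19206364e-04],
       [ 2.91734134e-04,  9.62129041e-01,  2.72594246e-01,
        -6.90835875e-02],
       [ 0.00000000e+00,  0.00000000e+00,  0.00000000e+00,
         1.00000000e+00]])}
1 [ 1.65416523e-01  1.66032729e-01  1.75733106e+00 -4.44089210e-16
  1.21822886e+00  2.98786958e+00]
-1 [ 1.65416523e-01  1.66032729e-01  1.75733106e+00 -4.44089210e-16
  1.21822886e+00 -1.53723071e-01]
sgn -1
5.1417 [0.53016456 0.0893542  0.29999973] [ 0.25363101 -0.24807122 -0.50180577]
ramp_foot 0.79 [206.9 347.4] plane [0.5832 0.0463 0.014 ] depth [0.5767 0.0558 0.0501]
ramp_foot 0.69 [146.4 297.2] plane [0.4916 0.105  0.014 ] depth [0.495  0.1148 0.0943]
crest 0.9 [133.7 357.4] plane [0.5603 0.1469 0.03  ] depth [0.5606 0.1468 0.0276]
stop_face 0.69 [109.6 359.2] plane [0.5504 0.176  0.048 ] depth [0.5505 0.176  0.0476]
roll 0.71 [209.3 348.3] plane [0.5818 0.0488 0.034 ] depth [0.5788 0.0532 0.0504]
seat 0.67 [124.6 361.3] plane [0.5588 0.1594 0.048 ] depth [0.5618 0.1597 0.0254]
seat 0.57 [132.6 357.7] plane [0.5579 0.1486 0.048 ] depth [0.5607 0.1483 0.026 ]
knob 0.95 [143.1 298.4] plane [0.4945 0.117  0.0795] depth [0.4951 0.1185 0.0934]
stand 0.65 [164.8 348.8] plane [0.5671 0.1012 0.    ] depth [0.5642 0.1039 0.0217]
```

View pics/w1.png

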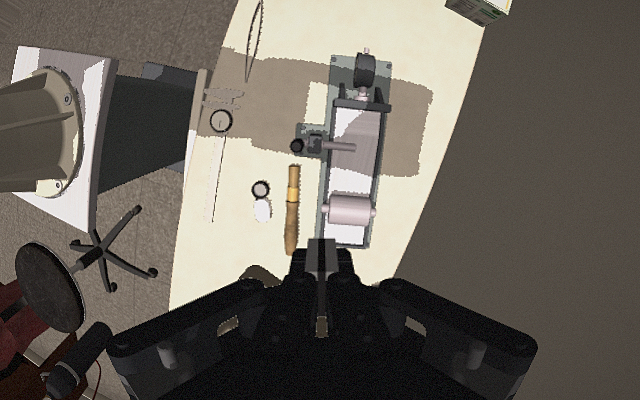

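```bash
cat >> h.py <<'E'
from scipy.optimize import least_squares
L=dict(ramp_foot=(-.055,0,.014),crest=(.045,0,.030),stop_face=(.077,0,.048),seat=(.057,0,.048),roll=(-.056,0,.034))
def S2W(s,pt):
    x,y,yaw=s; pt=np.asarray(pt,float); c,si=np.cos(yaw),np.sin(yaw)
    return np.stack([x+c*pt[...,0]-si*pt[...,1],y+si*pt[...,0]+c*pt[...,1],pt[...,2]],-1)
E
python3 - <<'E'
from h import *
f=np.load("scene0.npz"); d=f["d"]; c=imaging.get_calibration("scene"); R=np.array(c["R"]);t=np.array(c["t"])
r,q=np.mgrid[:400,:640]; X=(np.stack([(q-c["cx"])/c["fx"]*d,(r-c["cy"])/c["fy"]*d,d],-1)-t)@R
m=(d>0)&(X[...,2]>.172)&(X[...,2]<.19)&(X[...,0]>.3)&(X[...,0]<.9)&(abs(X[...,1])<.5)&(q>330)
P=X[m][:,:2]; print("cleaner top",m.sum(),cv2.boxPoints(cv2.minAreaRect(P.astype(np.float32))).round(3).tolist(),P.min(0),P.max(0))
pose=(np.array(get_ee_pos()),Ro.from_quat(get_eef_rot())); cw=imaging.get_calibration("wrist")
# new view, shifted along -x of the stand and lower
yaw=np.radians(103); u=np.array([np.cos(yaw),np.sin(yaw),0])
obs=[]
for pos in([.575,.07,.23],):
    q=quat(yaw,-1); 
    manip.movel(pos,q,0.15)
    pose=(np.array(get_ee_pos()),Ro.from_quat(get_eef_rot())); im,d=imaging.grab_frame("wrist")
    np.savez("w2.npz",p=pose[0],q=pose[1].as_quat(),d=d,im=im); 
    for k in L:
        ms=imaging.pinpoint("wrist",k)
        if ms: print(k,round(ms[0]["p"],2),np.round(ms[0]["position"],1)); obs.append((k,ms[0]["position"],pose))
    kn=imaging.pinpoint("wrist","knob")[0]; print("knob",kn)
w=np.load("w1.npz"); p1=(w["p"],Ro.from_quat(w["q"]))
obs+=[("ramp_foot",(206.9,347.4),p1),("crest",(133.7,357.4),p1),("stop_face",(109.6,359.2),p1),("roll",(209.3,348.3),p1),("seat",(124.6,361.3),p1)]
fun=lambda s:np.concatenate([wproj(po,cw,S2W(s,L[k]))-np.array(x) for k,x,po in obs])
s=least_squares(fun,[.57,.10,yaw],loss="soft_l1",f_scale=2).x; print("stand",s,np.degrees(s[2])); print(fun(s).reshape(-1,2).round(1).tolist())
o,v,_=wray(pose,cw,*kn["position"]); K=plane(o,v,.0795); print("knob",K,(np.array([[np.cos(s[2]),np.sin(s[2])],[-np.sin(s[2]),np.cos(s[2])]])@(K[:2]-s[:2])))
np.save("s.npy",s)
im=cv2.resize(im[:,:,::-1],None,fx=1.25,fy=1.25)
def draw(pts,col):
    a=np.array([wproj(pose,cw,X)[::-1]*1.25 for X in S2W(s,pts)]).astype(int); cv2.polylines(im,[a.reshape(-1,1,2)],False,col,1)
draw([(-.112,-.029,.023),(-.055,-.029,.014),(.045,-.029,.030),(.045,.029,.030),(-.055,.029,.014),(-.112,.029,.023),(-.112,-.029,.023)],(0,0,255))
draw([(.018,.042,.056),(.04,.042,.056),(.04,.062,.056),(.018,.062,.056),(.018,.042,.056)],(0,255,0))
draw([(.077,-.034,.066),(.087,-.034,.066),(.087,.034,.066),(.077,.034,.066),(.077,-.034,.066)],(255,0,0))
cv2.imwrite("pics/w2.png",im)
E
```

```text
cleaner top 2462 [[0.40299999713897705, 0.09200000017881393], [0.4050000011920929, -0.5009999871253967], [0.7300000190734863, -0.5], [0.7279999852180481, 0.09300000220537186]] [ 0.40425783 -0.49954119] [0.72980046 0.09332559]
ramp_foot 0.56 [193.6 322.1]
stop_face 0.65 [ 71.  320.3]
seat 0.96 [ 94.8 321.1]
roll 0.95 [204.5 326.3]
knob {'position': [125.5, 243.5], 'p': 0.98}
stand [0.56930452 0.10204787 1.81693189] 104.10252872341952
[[1.8, 1.5], [3.3, 1.1], [-0.7, 0.7], [-3.5, -2.6], [-1.9, 0.4], [0.1, -1.6], [-0.8, 0.5], [0.7, 0.7], [0.4, -3.0]]
knob [0.4926983  0.11327993 0.0795    ] [0.02955925 0.07156062]
```

View pics/w2.png

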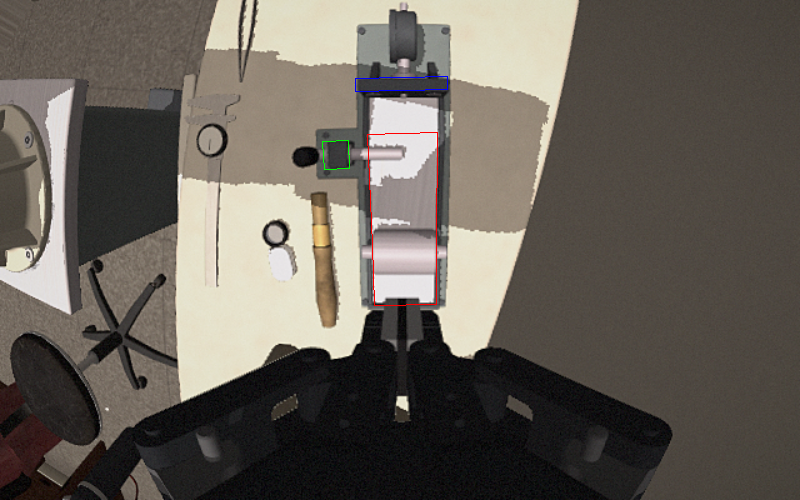

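```bash
python3 - <<'E'
from h import *
f=np.load("scene0.npz"); d=f["d"]; c=imaging.get_calibration("scene"); R=np.array(c["R"]);t=np.array(c["t"])
r,q=np.mgrid[:400,:640]; X=(np.stack([(q-c["cx"])/c["fx"]*d,(r-c["cy"])/c["fy"]*d,d],-1)-t)@R
m=(d>0)&(X[...,2]>.03)&(X[...,2]<.25)&(q>346)&(q<420)&(r>180)&(r<260)&(X[...,0]>.3)
P=X[m]; print(m.sum(), P.min(0),P.max(0)); print("y percentiles",np.percentile(P[:,1],[50,90,99,100]))
s=np.load("s.npy"); u=np.array([np.cos(s[2]),np.sin(s[2]),0]); print("max along stand x",np.percentile((P-[s[0],s[1],0])@u,[50,90,99,100]))
for sx in(-.11,-.0885,-.087): print(sx,S2W(s,[sx,0,0]))
E
```

```text
5393 [ 0.38528291 -0.32985287  0.03000116] [0.7289444  0.03418334 0.18522531]
y percentiles [-0.21382832 -0.12133778  0.0200538   0.03418334]
max along stand x [-0.28188437 -0.19265426 -0.11662802 -0.10417427]
-0.11 [ 0.59610688 -0.00463687  0.        ]
-0.0885 [0.59086824 0.01621514 0.        ]
-0.087 [0.59050275 0.01766994 0.        ]
```

```bash
python3 - <<'E'
from h import *
f=np.load("scene0.npz"); d=f["d"]; c=imaging.get_calibration("scene"); R=np.array(c["R"]);t=np.array(c["t"])
r,q=np.mgrid[:400,:640]; X=(np.stack([(q-c["cx"])/c["fx"]*d,(r-c["cy"])/c["fy"]*d,d],-1)-t)@R
s=np.load("s.npy"); u=np.array([np.cos(s[2]),np.sin(s[2]),0])
for a,b in((.08,.13),(.13,.16),(.16,.19)):
    m=(d>0)&(X[...,2]>a)&(X[...,2]<b)&(q>340)&(q<420)&(r>170)&(r<260)&(X[...,0]>.3)
    P=X[m]; print(a,m.sum(),"max y",np.sort(P[:,1])[-200::40].round(3),"sx",np.sort((P-[s[0],s[1],0])@u)[-200::40].round(3),P[np.argsort(P[:,1])[-3:]].round(3).tolist())
E
```

```text
0.08 1972 max y [-0.006  0.003  0.016  0.028  0.041] sx [-0.142 -0.133 -0.121 -0.109 -0.096] [[0.723, 0.055, 0.103], [0.723, 0.055, 0.113], [0.725, 0.056, 0.095]]
0.13 1247 max y [-0.126 -0.118 -0.11  -0.103 -0.085] sx [-0.214 -0.206 -0.198 -0.189 -0.179] [[0.721, -0.039, 0.133], [0.721, -0.035, 0.132], [0.723, -0.031, 0.131]]
0.16 2069 max y [-0.147 -0.142 -0.137 -0.129 -0.121] sx [-0.226 -0.22  -0.214 -0.207 -0.198] [[0.497, -0.109, 0.171], [0.495, -0.107, 0.168], [0.493, -0.105, 0.169]]
```

```bash
cat >> h.py <<'E'
s=np.load("s.npy"); Q=quat(s[2],-1); ux=np.array([np.cos(s[2]),np.sin(s[2]),0]); uy=np.array([-ux[1],ux[0],0])
TIP=.014
def go(x,y,ztip,v=.15): manip.movel(S2W(s,[x,y,ztip+TIP]),Q,v)
def F(): f=np.array(get_wrist_force()); return np.array([f@ux,f@uy,f[2]]).round(2)
def loc(): 
    p=np.array(get_ee_pos())-[s[0],s[1],0]; return np.array([p@ux,p@uy,p[2]-TIP]).round(4)
def grab(name):
    pose=(np.array(get_ee_pos()),Ro.from_quat(get_eef_rot())); im,d=imaging.grab_frame("wrist"); cv2.imwrite(f"pics/{name}.png",im[:,:,::-1]); return pose,im,d
def find(k,h):
    pose=(np.array(get_ee_pos()),Ro.from_quat(get_eef_rot())); imaging.grab_frame("wrist"); c=imaging.get_calibration("wrist")
    for m in imaging.pinpoint("wrist",k)[:2]:
        o,v,_=wray(pose,c,*m["position"]); P=plane(o,v,h)-[s[0],s[1],0]; print(k,round(m["p"],2),"local",(P@ux).round(4),(P@uy).round(4))
E
python3 - <<'E'
from h import *
print(get_clock())
go(.0295,.038,.14,.2); print(get_clock(),F()); f0=F()
go(.0295,.038,.070,.12); print(loc(),F()-f0)
y=.038
go(.0295,.052,.070,.05); print(loc(),F()-f0)
go(.0295,.084,.070,.05); print(loc(),F()-f0,get_clock())
y=.084
while y<.112:
    y+=.0015; go(.0295,y,.070,.03); f=F()-f0
    if f[1]<-7: break
print(y,loc(),f,get_clock())
E
```

```text
6.6083
7.2833 [-0.9   0.22  0.35]
[0.0293 0.0373 0.0706] [ 1.22 -0.95  0.04]
[0.0295 0.0522 0.0704] [ 0.48 -0.22  0.18]
[0.0294 0.0843 0.0699] [ 0.98  0.46 -1.05] 9.2417
0.09750000000000002 [0.0295 0.0949 0.0705] [ 1.68 -8.95 -6.43] 11.4917
```

```bash
python3 - <<'E'
from h import *
go(.0295,.085,.070,.1); go(.0295,.06,.15,.2); go(-.05,0.0,.20,.25)
find("knob",.0795); find("roll",.034); print(loc(),get_clock())
pose,im,d=grab("w3r"); cv2.imwrite("pics/w3.png",cv2.resize(im[20:270,180:430,::-1],None,fx=2,fy=2))
E
```

```text
knob 0.74 local 0.0289 0.1149
roll 0.56 local -0.0578 0.0004
[-0.049   0.0013  0.1989] 13.125
```

View pics/w3.png

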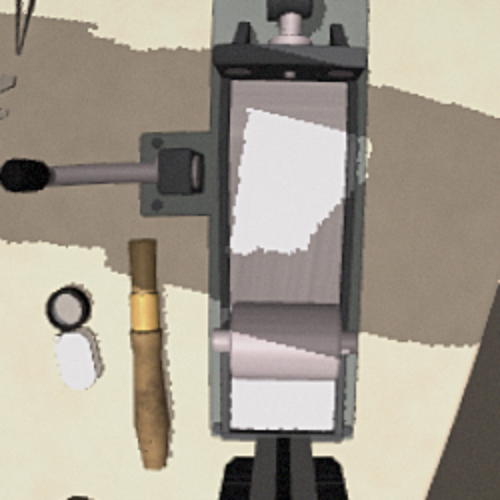

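```bash
python3 - <<'E'
from h import *
go(-.104,0,.13,.2); go(-.101,0,.031,.12); f0=F(); print(loc(),f0)
go(-.089,0,.031,.02); print(loc(),F()-f0)
go(.010,0,.0465,.025); print(loc(),F()-f0,get_clock())
go(.019,0,.0465,.015); print(loc(),F()-f0,get_clock())
manip.dwell(.3); go(.0245,0,.0465,.015); print(loc(),F()-f0,get_clock())
find("roll",.048)
pose,im,d=grab("w4r"); cv2.imwrite("pics/w4.png",cv2.resize(im[20:290,180:460,::-1],None,fx=2,fy=2))
E
```

```text
[-0.1011 -0.0006  0.0317] [-0.05 -0.13 -0.13]
[-0.089 -0.     0.031] [ 0.32 -0.08  0.59]
[0.01   0.     0.0465] [-2.1   0.51  1.29] 19.65
[0.0191 0.     0.0465] [-0.76 -0.54 -0.1 ] 20.4
[ 0.0246 -0.      0.0465] [-0.54 -0.05 -0.26] 21.2167
```

View pics/w4.png

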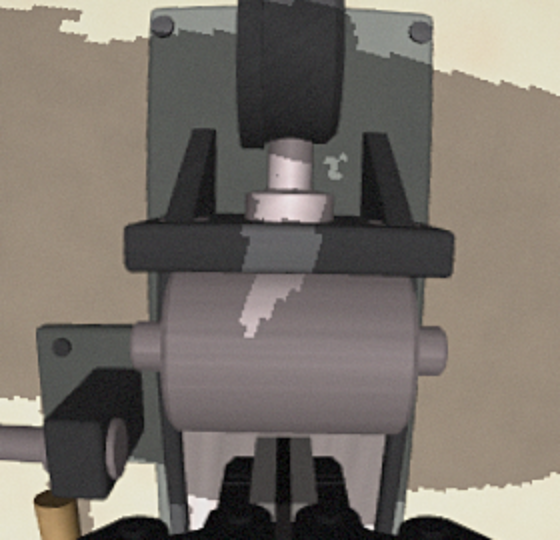

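```bash
python3 - <<'E'
from h import *
go(.008,0,.0465,.08); go(0,0,.16,.2); go(-.03,.02,.19,.2); manip.dwell(.2)
find("roll",.048); find("knob",.0795); print(get_clock())
pose,im,d=grab("w5r"); cv2.imwrite("pics/w5.png",cv2.resize(im[20:270,180:430,::-1],None,fx=2,fy=2))
go(.0295,.155,.14,.25); f0=F(); go(.0295,.155,.070,.12); print(loc(),F()-f0,get_clock())
E
```

```text
roll 0.74 local 0.0545 -0.0028
knob 0.86 local 0.031 0.1147
23.225
[0.0293 0.1543 0.0703] [-0.33 -0.09 -0.52] 24.7833
```

View pics/w5.png

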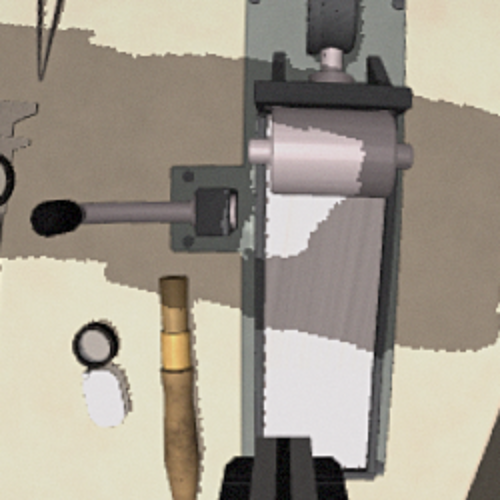

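```bash
python3 - <<'E'
from h import *
f0=F()
go(.0295,.138,.070,.06); go(.0295,.097,.070,.05); print(loc(),F()-f0)
y=.097
while y>.078:
    y-=.0015; go(.0295,y,.070,.03); f=F()-f0
    if f[1]>8: break
print(y,loc(),f,get_clock())
go(.0295,.10,.070,.1); go(.0295,.12,.15,.2); go(-.05,.03,.20,.25); manip.dwell(.2)
find("knob",.0795); find("roll",.048); print(get_clock())
pose,im,d=grab("w6r"); cv2.imwrite("pics/w6.png",cv2.resize(im[20:270,180:430,::-1],None,fx=2,fy=2))
E
```

```text
[0.0296 0.0968 0.0701] [0.42 0.77 0.38]
0.0865 [0.0295 0.0885 0.0697] [0.03 8.92 6.99] 27.9333
knob 0.64 local 0.0298 0.0677
roll 0.59 local 0.057 -0.0019
roll 0.2 local -0.0463 0.0066
29.8417
```

View pics/w6.png

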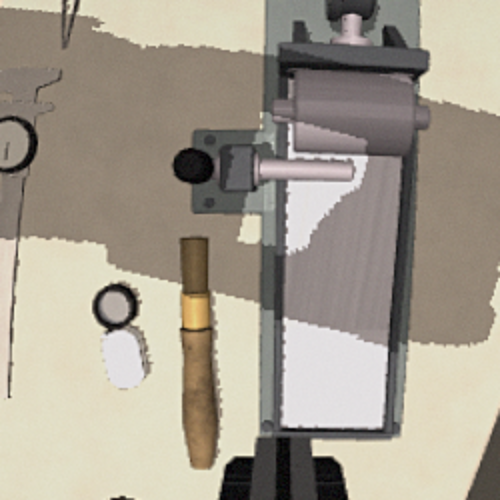

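```bash
python3 -c "
from station import *
print(ticket.hand_in(),get_clock())"
```

```text
the job is handed in; nothing more can be done
the job is handed in; nothing more can be done
```

The roll is loaded in the gauge with the keeper bolt fully across behind it. I handed the job in at about 30 s of the 54 s allowed.

1. **Bolt back:** I pushed the knob with closed fingertips until the bolt met its end stop. The reaction was about 9 N. The knob then measured at stand y 0.115, against 0.116 for fully drawn.
2. **Roll up the ramp:** I pushed it in one slow run at about 0.025 m/s, then slower over the crest, with about 2 N of resistance. I did not see it roll back at any point. It stayed against the stop after the finger was withdrawn.
3. **Bolt across:** I pushed the knob from the outside to the other end stop, again at about 9 N. The knob measured at y 0.0677, against 0.068 for fully across.

**Last checks:** In the final picture the roll measured at stand x 0.057, its seat position, with the bolt behind it. An earlier picture, taken before the bolt went across, had given 0.0545; I put that down to detector error. There was also a weak second detection of a roll (p 0.2) near the ramp's foot. The picture shows the runway empty there, so I treated it as false.

The brush, loupe and caliper look undisturbed in the wrist pictures. I did not re-check the other bystanders, but the arm never worked near them.

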